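Stand a narrow-footed vase on the sprung pan of a counter scale

ROBOT

A 6-joint arm with a two-finger parallel gripper is mounted at the origin on the work surface. World frame = base frame: x ahead of the robot, y to its left, z up, the work surface at z = 0. Lengths are in mm, angles in rad, forces in N, time in s.
With the tool pointing down it reaches from about 350 to 875 mm from the base axis. Payload 4.2 kg.
Tool frame: the origin (TCP) lies on the mounting face of the last link; the fingertips stand 173 mm ahead of it and the grasp point (between the pads) lies 155 mm ahead of it; z points along the fingers, y is the line along which they close (so a half turn about z gives the same grasp; the last joint's range is limited). The gripper opens to 85 mm and grips with 20 to 120 N. Pads are 22 mm wide; open, the fingers measure 114 mm over their backs; the gripper's body (76 mm by 85 mm) begins 54 mm behind the grasp point. The pads swing forward as they close: fully open they stand 13 mm farther back than shut.
Start: joints at [-1.079, 0.385, 0.008, 0, -1.194, -0.259], TCP at [144.207, -608.115, 404.712] pointing down, gripper open.
Joint ranges: [-3.14, 3.14], [-1.21, 2.06], [-1.07, 1.41], [-3.16, 2.05], [-2.99, -0.16], [-3.1, 3.1]. Speed limits (rad/s): [2.79, 2.79, 3.14, 3.14, 3.14, 3.14].

INTERFACE

Orientations are given as a unit quaternion [x, y, z, w].
In Python, from bench import arm gives the robot as it stands.
- The arm moves only by the tool carry_out, never from a script. Its argument "rows" is a list of rows, each a list of 7 numbers: the shift along the tool's x, y, z as a fraction of full scale, then the turn, a rotation vector about the tool's x, y, z as a fraction of full scale, then the opening, from -1 (shut) to 1 (fully open). A call has 1 to 12 rows; each row is the pose to reach, as a shift and turn from the pose commanded when the call began, along the tool's axes at that moment, turning the shorter way round; what a row does not reach only later rows make up. Full scale, the value 1, is 20 cm for a shift and pi rad for a turn. A row lasts 1/8 s, in which the tool goes at most 62.5 mm and 10.7 degrees, less where a joint would pass 70% of its speed; a pose out of reach is approached as far as the arm can. A call with a number of a shift or a turn outside -1 to 1 is refused whole. A call with a gripper value outside its range is refused whole. The fingers move at their own pace and stop on an object; the grip force is fixed at half the most. Time passes only in rows, so rows that repeat a pose let the fingers close. It gives the time, the measured TCP pose, the force, the opening and the grip force at its end, in the units of the state.
- arm.read_state(): the state, without advancing time (a new reading comes with each control period).
- arm.get_image(name): name is "side" or "top"; returns (picture, depth): 400x640x3 uint8, red, green, blue; 400x640 float32, mm along the optical axis (not along the pixel's ray), 0 where there is no reading.
- arm.calibration(name): a dict with "mtx" (3x3 intrinsics, pixels), "k1" (the pictures are not rectified: a ray, as slopes to the right and down, at radius r is drawn at 1 + k1 r^2 times it, then the intrinsics apply), "cam_to_world" (4x4, takes a point from camera to world coordinates). Camera axes: x right, y up, looking along -z (the intrinsics and any distortion apply to the point x, -y, -z); pixel columns grow to the right and rows downward; lengths in mm; the calibration is good to about 2 mm. A picture is of the moment at which its call begins. calibration takes no time and is no camera call.
- arm.job_done(): hands the job in; it is judged then, once.
The state is a dict: "clock": time; "joints": joint angles; "joint_vel": joint speeds; "joint_efforts": joint torques, N m; "position": TCP position; "ee_rot": TCP orientation; "contact_force": force on the tool from outside, world axes, zero at the start; "wrist_torque": the same for the moment, N m; "gripper_width": finger opening in mm; "grasp_force": force on a finger pad.
Only numpy, scipy, OpenCV 4.12 (cv2) and the standard library are available. Lean on these libraries where they do the work, as an engineer would, in place of code of your own. Each camera call takes 0.05 s, during which the arm holds its last target. There are 200 camera calls.

TASK

Take the blue vase out of its sloping cradle, turn it upright and stand it on its narrow foot inside the red ring on the scale's pan, to be weighed. The pan is sprung and sinks under load: lower the vase gently and let the pan carry its whole weight before you let go slowly, so that the pan never jumps, springs back or is pushed down to its stop. Leave the vase standing free, upright and still, and leave the other wares where they are.

Things in the scene. Friction and masses are not known exactly. Their poses are not given: they have to be found in the camera images.
- vase_centre (a point): Centre (half-way up, on the axis) of the loose blue ceramic vase, 158 mm tall, round about its own z axis, which runs from foot to mouth. It starts leaning in the cradle, 30 degrees from vertical, mouth up and roughly towards the robot (within about 40 degrees). The place to grip is its straight shoulder band, 60 mm in diameter, 100 to 130 mm above the foot, marked with white stripes.
- vase_foot (a point): Centre of the vase's flat foot, 26 mm in diameter, 79 mm below vase_centre along the vase's axis; same axes. Above it a cone widens from 26 mm diameter, 6 mm up, to 60 mm diameter, 100 mm up.
- vase: The blue vase; origin at the foot centre, z along its axis towards the mouth. Above the shoulder band it narrows to a neck 25 to 29 mm wide, 146 to 158 mm above the foot. Centre of mass on the axis about 85 mm above the foot, so that it tips over when tilted by about 8 degrees. Its weight differs from run to run, 1.8 to 4.8 N.
- cradle: Fixed wooden cradle, base 170 x 110 mm, about 100 mm high; origin under its middle on the table. The vase leans towards its -x side, its cone on two steel bars that end 84 mm from the foot, the foot centre at (50, 0, 45) mm in the cradle's frame against a foot stop. The vase comes out along its axis, and can be gripped along its axis from the mouth end.
- scale: Fixed green counter scale, base 150 x 170 mm, 72 mm high housing with a round dial on both faces and the pan above it; origin under its centre on the table.
- pan_top (a point): Centre of the upper face of the scale's flat round steel pan, 136 mm in diameter, with a flat red ring of 70 mm diameter marked on it; 120 mm above the table with no load; moves down with the pan, a level plate that only slides straight up and down. z up.
- pan (a joint): How far the pan has sunk, in m: 0 unloaded, hard stop at 0.040. It is on a lightly damped spring of about 180 N/m (5.5 mm per newton): once the pan carries all of the vase it has sunk by 10 to 26 mm, depending on the weight. Letting go while the hand still carries, or pushes, more than about half a newton makes the pan jump.
- canister_white: Bystander: black lidded canister with white band, 80 mm wide, 114 mm tall; origin under its centre.
- canister_blue: Bystander: black lidded canister with blue band, 80 mm wide, 114 mm tall; origin under its centre.
- pot_brown: Bystander: small round brown pot, 54 mm wide, 44 mm tall; origin under its centre.
- pot_white: Bystander: small round white pot, 54 mm wide, 44 mm tall; origin under its centre.
- pot_red: Bystander: small round red pot, 54 mm wide, 44 mm tall; origin under its centre.
- brush: Bystander: glazing brush about 190 mm long, lying on the table ahead of the robot, between cradle and scale.
- tub: Bystander: white plastic tub, 90 mm wide, 50 mm tall; origin under its centre.
Things that resemble listed ones, but are neither listed nor needed, are in the scene too. Leave any pink or purple look-alike of the vase alone.

How it is judged:
By the outcome, as a careful person would: the job done as asked, in the order asked, and still so for the second after the job is handed in, with the robot touching nothing.
It also fails if it takes over 58 s, if anything falls off the work surface, if the arm or the gripper's body presses on something with over 40 N, if the wrist force passes 120 N, or if a joint passes its speed limit or range.

## Working session

There is one attempt and no reset: what is moved stays moved. The work goes in short steps, Python scripts to look and compute and a tool call to move; the robot and the scene stay as the last step left them, time stands still between calls to the robot, and variables do not carry over. Pictures are saved under pics/ and viewed, at most 10 in all, crops included, and the job is handed in when it is done.

Besides the shell and the picture viewer there is one more tool, called after "Request:" as a command line: name --pt "numbers of a row" for each row, then --argument value for the rest. carry_out: Moves the arm, as the interface text tells. Its arguments: {"type":"object","properties":{"rows":{"type":"array"}},"required":["rows"]}

```bash
mkdir -p pics; ls; cat > h.py <<'E'
import numpy as np, cv2
from bench import arm
from scipy.spatial.transform import Rotation as R
def grab(n,tag):
    im,d=arm.get_image(n); np.savez(f'{tag}.npz',im=im,d=d); cv2.imwrite(f'pics/{tag}.png',im[:,:,::-1]); return im,d
def rays(n,uv):
    c=arm.calibration(n); K=np.array(c['mtx'],float); T=np.array(c['cam_to_world'],float)
    uv=np.asarray(uv,float).reshape(-1,2)
    p=np.c_[(uv[:,0]-K[0,2])/K[0,0],(uv[:,1]-K[1,2])/K[1,1]]
    q=p.copy()
    for _ in range(20): q=p/(1+c['k1']*(q**2).sum(1,keepdims=True))
    return T[:3,3],np.c_[q[:,0],-q[:,1],-np.ones(len(q))]@T[:3,:3].T
def pts(n,uv,z):  # by depth
    o,d=rays(n,uv); return o+d*np.asarray(z).reshape(-1,1)
def onz(n,uv,z):
    o,d=rays(n,uv); return o+d*((z-o[2])/d[:,2])[:,None]
def cloud(n,mask,d):
    m=mask&(d>0); v,u=np.nonzero(m); return pts(n,np.c_[u,v],d[m])
E
python3 - <<'E'
from h import *
s=arm.read_state(); print(s)
for n in('side','top'):
    grab(n,n+'0'); c=arm.calibration(n); print(n,np.round(c['cam_to_world'],2).tolist(),c['k1'],np.round(c['mtx'],1).tolist())
cv2.imwrite('pics/both0.png',np.vstack([cv2.imread('pics/side0.png')]))
E
```

```text
pics
{'clock': 0.0, 'joints': array([-1.07939912e+00,  3.85534762e-01,  6.63897395e-03, -5.04052168e-04,
       -1.19400623e+00, -2.58597295e-01]), 'joint_vel': array([-0.00058417,  0.00126219, -0.00098756,  0.00025161, -0.00118383,
       -0.00025112]), 'joint_efforts': array([-1.18711683e-03, -3.92292309e+01,  1.88396055e+01,  4.18624520e+00,
       -4.82997260e-03,  3.08143527e-06]), 'position': array([ 144.17399226, -607.92887925,  403.63873555]), 'ee_rot': array([-1.16044868e-01,  9.93243387e-01,  1.06548228e-03, -1.67655999e-04]), 'contact_force': array([ 0.64896554, -0.69383625,  0.27587718]), 'wrist_torque': array([-0.01670793,  0.02788439, -0.00692895]), 'grasp_force': 0.0, 'gripper_width': 85.22278974853135}
side [[0.93, 0.25, -0.27, 100.13], [-0.37, 0.6, -0.71, -1216.81], [-0.02, 0.76, 0.65, 1269.38], [0.0, 0.0, 0.0, 1.0]] -0.007543699597277584 [[491.4, 0.0, 316.9], [0.0, 491.4, 202.1], [0.0, 0.0, 1.0]]
top [[-0.02, 0.99, -0.14, 400.88], [-1.0, -0.02, -0.0, 46.35], [-0.01, 0.14, 0.99, 1356.51], [0.0, 0.0, 0.0, 1.0]] 0.022842218479245308 [[423.9, 0.0, 317.9], [0.0, 423.9, 202.7], [0.0, 0.0, 1.0]]
```

View pics/side0.png

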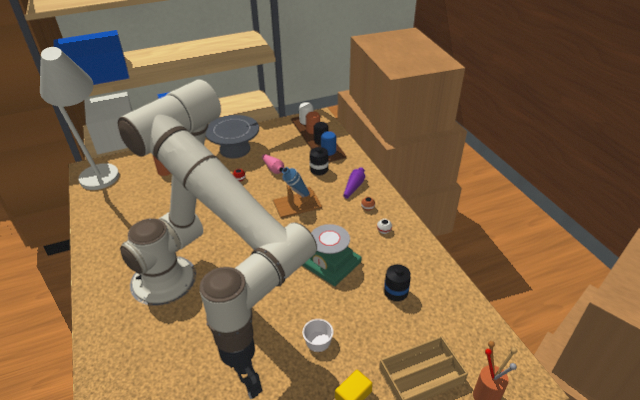

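View pics/top0.png

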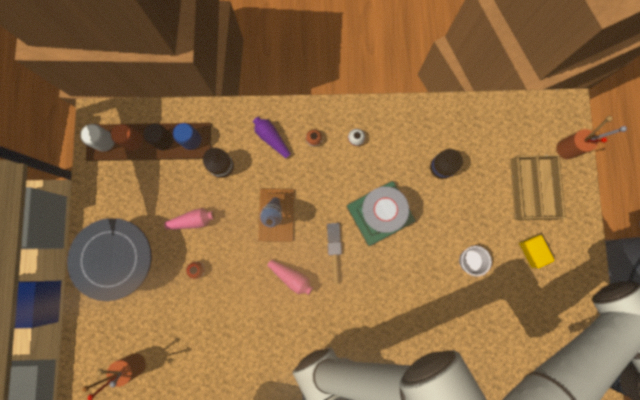

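Side view: the candidates are a blue vase in a wooden cradle at (295,182), pink look-alikes at (274,163), a purple one at (354,182), and a blue jar in a rack at (329,142). Only the one at (295,182), top view (272,210), is a blue vase in a cradle. The red ring is at side (329,239), top (386,209). I'll confirm with an enlarged crop and measure.

```bash
python3 - <<'E'
from h import *
S=np.load('side0.npz');T=np.load('top0.npz')
a=cv2.resize(S['im'][150:280,255:385],(520,520),interpolation=cv2.INTER_CUBIC)
b=cv2.resize(T['im'][185:250,245:310],(280,280),interpolation=cv2.INTER_CUBIC)
c=cv2.resize(T['im'][175:250,340:415],(240,240),interpolation=cv2.INTER_CUBIC)
o=np.zeros((520,800,3),np.uint8);o[:,:520]=a;o[:280,520:]=b;o[280:,540:780]=c
cv2.imwrite('pics/crop0.png',o[:,:,::-1])
for n,D,(r0,r1,c0,c1) in(('side',S,(155,205,270,320)),('top',T,(190,240,250,300))):
    hsv=cv2.cvtColor(D['im'],cv2.COLOR_RGB2HSV); m=np.zeros(hsv.shape[:2],bool)
    m[r0:r1,c0:c1]=True; m&=(hsv[...,0]>95)&(hsv[...,0]<128)&(hsv[...,1]>70)
    P=cloud(n,m,D['d']); P=P[P[:,2]>30]; print(n,len(P),P.mean(0).round(),P.min(0).round(),P.max(0).round())
    u,s,vt=np.linalg.svd(P-P.mean(0)); print(vt[0].round(3))
    np.save(n+'P.npy',P)
for n,D,(r0,r1,c0,c1) in(('side',S,(222,258,305,355)),('top',T,(185,235,360,412))):
    hsv=cv2.cvtColor(D['im'],cv2.COLOR_RGB2HSV); m=np.zeros(hsv.shape[:2],bool)
    m[r0:r1,c0:c1]=True; m&=((hsv[...,0]<12)|(hsv[...,0]>168))&(hsv[...,1]>60)
    v,u=np.nonzero(m); e=cv2.fitEllipse(cv2.convexHull(np.c_[u,v].astype(np.float32))); 
    P=onz(n,np.c_[u,v],120); (cc,r)=cv2.minEnclosingCircle(P[:,:2].astype(np.float32))
    Q=cloud(n,m,D['d']);print(n,len(u),e,onz(n,e[0],120).round(1),'circ',cc,r,'depth',np.median(Q,0).round(1))
# vase side cut at canister tops
E
```

```text
side 292 [542. 171. 136.] [500. 154.  39.] [677. 385. 190.]
[-0.53  -0.016  0.848]<stdin>:11: RuntimeWarning: Mean of empty slice.
  ret = um.true_divide(
Traceback (most recent call last):
ValueError: zero-size array to reduction operation minimum which has no identity
```

View pics/crop0.png

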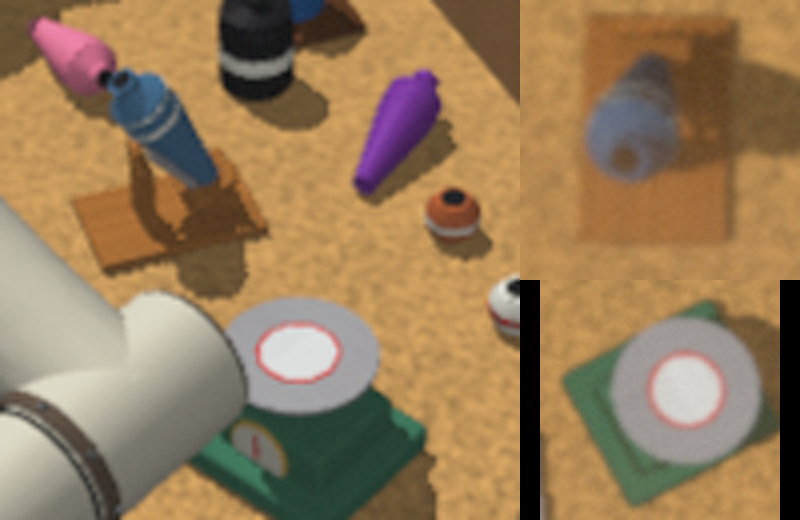

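The crop confirms the blue vase with white stripes in the wooden cradle (mouth at side px ~(286,169), top px ~(269,221)) and the red ring on the scale pan. The top picture is paler, so I'll loosen its mask and fit the vase axis to the points.

```bash
cat > fit.py <<'E'
from h import *
from scipy.optimize import least_squares
def prof(h): return np.interp(h,[0,6,100,130,146,158],[13,13,30,30,13.5,13.5])
def axis(p,th): 
    return np.array([np.sin(th)*np.cos(p),np.sin(th)*np.sin(p),np.cos(th)])
S=np.load('side0.npz');T=np.load('top0.npz')
C={}
for n,D,(r0,r1,c0,c1) in(('side',S,(164,200,278,314)),('top',T,(193,230,260,285))):
    hsv=cv2.cvtColor(D['im'],cv2.COLOR_RGB2HSV); m=np.zeros(hsv.shape[:2],bool)
    m[r0:r1,c0:c1]=True; m&=(hsv[...,0]>90)&(hsv[...,0]<140)&(hsv[...,1]>(70 if n=='side' else 20))
    P=cloud(n,m,D['d']); P=P[(P[:,2]>45)&(P[:,2]<215)]; P=P[np.linalg.norm(P-np.median(P,0),axis=1)<110]
    C[n]=P; print(n,len(P),np.median(P,0).round(1),P.min(0).round(),P.max(0).round())
def res(x,P):
    a=axis(x[3],x[4]); v=P-x[:3]; h=v@a; r=np.linalg.norm(v-np.outer(h,a),axis=1); return r-prof(h)
for k,P in(('side',C['side']),('top',C['top']),('all',np.vstack(list(C.values())))):
    f=lambda x:np.r_[res(x,P),(x[4]-np.radians(30))*600,(x[2]-45)*3]
    s=least_squares(f,[580,150,45,np.pi,.52],loss='soft_l1',f_scale=3)
    x=s.x; print(k,x[:3].round(1),'az',np.degrees(x[3]).round(1),'tilt',np.degrees(x[4]).round(1),'mouth',(x[:3]+158*axis(x[3],x[4])).round(1),'rms',np.median(abs(res(x,P))).round(2))
for n,D,(r0,r1,c0,c1) in(('side',S,(222,258,305,355)),('top',T,(190,230,365,410))):
    hsv=cv2.cvtColor(D['im'],cv2.COLOR_RGB2HSV); m=np.zeros(hsv.shape[:2],bool)
    m[r0:r1,c0:c1]=True; m&=((hsv[...,0]<10)|(hsv[...,0]>165))&(hsv[...,1]>(60 if n=='side' else 35))
    v,u=np.nonzero(m); P=onz(n,np.c_[u,v],120); cc,r=cv2.minEnclosingCircle(P[:,:2].astype(np.float32))
    Q=cloud(n,m,D['d']);print(n,len(u),'mean',P.mean(0).round(1),'circ',np.round(cc,1),round(r,1),'depth',np.median(Q,0).round(1))
E
python3 fit.py
```

```text
side 288 [539.7 168.4 149.3] [500. 154.  49.] [596. 202. 190.]
top 114 [538.2 190.4 176. ] [521. 166. 165.] [552. 209. 186.]
side [566.  156.3 101.3] az 188.4 tilt 30.0 mouth [487.7 144.8 238.1] rms 5.6
top [594.  189.3  46.8] az -178.5 tilt 29.9 mouth [515.2 187.2 183.7] rms 1.35
all [549.7 172.8 122.8] az 155.3 tilt 32.0 mouth [473.7 207.8 256.8] rms 4.56
side 62 mean [ 551.2 -145.8  120. ] circ [ 550.3 -144.1] 36.4 depth [ 551.6 -150.3  121.1]
top 216 mean [ 551.  -146.9  120. ] circ [ 550.7 -147.1] 38.7 depth [ 550.4 -146.6  122.2]
```

```bash
sed -i 's/return r-prof(h)/return np.hypot(r-prof(h),np.maximum(0,np.maximum(-h,h-158)))/; s/\[580,150,45,np.pi,.52\]/[594,182,45,np.pi,.52]/; s/-45)\*3\]/-45)*30]/' fit.py; cat >> fit.py <<'E'
hsv=cv2.cvtColor(T['im'],cv2.COLOR_RGB2HSV); m=np.zeros(hsv.shape[:2],np.uint8)
# dark mouth hole, triangulated
g=T['im'].sum(2).astype(int)
o1,d1=rays('top',[269.4,221.4]);o2,d2=rays('side',[286,169.5]);d1=d1[0];d2=d2[0]
t=np.linalg.lstsq(np.c_[d1,-d2],o2-o1,rcond=None)[0];print('mouth tri',(o1+d1*t[0]).round(1),(o2+d2*t[1]).round(1))
# cradle base corners in top crop
print(onz('top',[[261,189],[295,190],[294,241],[259.5,241]],15).round(1))
E
python3 fit.py
```

```text
side 288 [539.7 168.4 149.3] [500. 154.  49.] [596. 202. 190.]
top 114 [538.2 190.4 176. ] [521. 166. 165.] [552. 209. 186.]
side [590.  185.8  45. ] az 179.0 tilt 29.7 mouth [511.7 187.2 182.3] rms 2.09
top [591.6 191.1  45. ] az 183.3 tilt 28.4 mouth [516.5 186.7 184. ] rms 1.4
all [587.8 185.   45.1] az 177.7 tilt 28.2 mouth [513.3 188.  184.3] rms 1.99
side 62 mean [ 551.2 -145.8  120. ] circ [ 550.3 -144.1] 36.4 depth [ 551.6 -150.3  121.1]
top 216 mean [ 551.  -146.9  120. ] circ [ 550.7 -147.1] 38.7 depth [ 550.4 -146.6  122.2]
mouth tri [513.3 185.5 185.4] [515.8 184.9 185.6]
[[634.6 232.6  15. ]
 [629.4 123.5  15. ]
 [466.3 128.1  15. ]
 [468.2 237.   15. ]]
```

```bash
cat >> h.py <<'E'
def to(p,zdir=None,ydir=(0,1,0)):
    """row numbers for reaching TCP p with tool z along zdir"""
    s=arm.read_state(); R0=R.from_quat(s['ee_rot']); sh=R0.inv().apply(np.array(p)-s['position'])/200
    rv=np.zeros(3)
    if zdir is not None:
        z=np.array(zdir,float); z/=np.linalg.norm(z); y=np.array(ydir,float); y-=z*(y@z); y/=np.linalg.norm(y)
        rv=(R0.inv()*R.from_matrix(np.c_[np.cross(y,z),y,z])).as_rotvec()/np.pi
    print('row',sh.round(4).tolist(),rv.round(4).tolist(),'mm',np.linalg.norm(sh)*200,'deg',np.linalg.norm(rv)*180)
def st():
    s=arm.read_state(); M=R.from_quat(s['ee_rot']).as_matrix()
    print('t',round(s['clock'],2),'tcp',s['position'].round(1),'z',M[:,2].round(3),'y',M[:,1].round(3),'F',s['contact_force'].round(2),'w',round(s['gripper_width'],1),'g',round(s['grasp_force'],1),'j',s['joints'].round(2))
E
python3 -c "
from h import *
to((430,-350,470),(0,0,-1))"
```

```text
row [-1.6879, 0.9262, -0.3298] [0.0006, -0.0001, 0.0741] mm 390.67873016383174 deg 13.332278816544502
```

Request:
carry_out --pt "-0.85 0.46 -0.33 0 0 0 1" --pt "-0.85 0.46 -0.33 0 0 0 1" --pt "-0.85 0.46 -0.33 0 0 0 1" --pt "-0.85 0.46 -0.33 0 0 0 1"

```text
clock: 0.6
position: [290.3, -477.5, 472.2]
ee_rot: [-0.118, 0.993, -0.001, 0.001]
contact_force: [0.0, -0.6, 0.0]
gripper_width: 85.6
grasp_force: 0.0
```

```bash
python3 -c "
from h import *
st();to((430,-250,470),(0,0,-1))"
```

```text
t 0.6 tcp [ 290.3 -477.5  472.2] z [ 0.002 -0.002 -1.   ] y [-0.234  0.972 -0.002] F [ 0.01 -0.57  0.03] w 85.6 g 0.0 j [-0.73  0.23 -0.04 -0.   -1.29 -0.6 ]
row [-0.9455, 0.942, 0.0104] [-0.0006, 0.0005, 0.0753] mm 266.94089444733356 deg 13.55020578429747
```

Request:
carry_out --pt "-0.95 0.94 0 0 0 0.075 1" --pt "-0.95 0.94 0 0 0 0.075 1" --pt "-0.95 0.94 0 0 0 0.075 1" --pt "-0.95 0.94 0 0 0 0.075 1" --pt "-0.95 0.94 0 0 0 0.075 1" --pt "-0.95 0.94 0 0 0 0.075 1"

```text
clock: 1.35
position: [430.5, -251.7, 470.0]
ee_rot: [0.0, 1.0, 0.0, -0.001]
contact_force: [0.7, 0.2, -0.3]
gripper_width: 85.2
grasp_force: 0.0
```

```bash
python3 -c "
from h import *
st();to((410,-65,440),(.25,0,-.968));to((403,186,372),(.5,0,-.866))"
```

```text
t 1.35 tcp [ 430.5 -251.7  470. ] z [-0.001  0.001 -1.   ] y [0.    1.    0.001] F [ 0.71  0.17 -0.32] w 85.2 g 0.0 j [-0.2   0.12 -0.18 -0.   -1.27 -1.37]
row [0.1026, 0.9334, 0.1507] [0.0001, -0.0809, -0.0002] mm 190.20697036386463 deg 14.560369677483521
row [0.1377, 2.1882, 0.4914] [0.0001, -0.1671, -0.0002] mm 449.3856501007945 deg 30.080033621482627
```

Request:
carry_out --pt "0.1 0.97 0.15 0 -0.08 0 1" --pt "0.1 0.97 0.15 0 -0.08 0 1" --pt "0.1 0.97 0.15 0 -0.08 0 1" --pt "0.1 0.97 0.15 0 -0.08 0 1"

```text
clock: 1.85
position: [409.3, -57.0, 439.9]
ee_rot: [-0.001, 0.992, -0.0, 0.125]
contact_force: [0.2, 0.7, 0.3]
gripper_width: 85.4
grasp_force: 0.0
```

```bash
python3 -c "
from h import *
st();to((403,130,372),(.5,0,-.866))"
```

```text
t 1.85 tcp [409.3 -57.  439.9] z [ 0.247 -0.    -0.969] y [-0.001  1.    -0.001] F [0.21 0.65 0.25] w 85.4 g 0.0 j [ 0.28 -0.07 -0.5   0.09 -0.9  -1.89]
row [0.1133, 0.9354, 0.3211] [-0.0, -0.0872, 0.0004] mm 199.0799626530339 deg 15.694741269623774
```

Request:
carry_out --pt "0.11 0.93 0.32 0 -0.087 0 1" --pt "0.11 0.93 0.32 0 -0.087 0 1" --pt "0.11 0.93 0.32 0 -0.087 0 1" --pt "0.11 0.93 0.32 0 -0.087 0 1"

```text
clock: 2.35
position: [405.5, 127.5, 372.8]
ee_rot: [0.003, 0.966, -0.001, 0.26]
contact_force: [1.1, -1.2, 0.8]
gripper_width: 85.2
grasp_force: 0.0
```

```bash
python3 -c "
from h import *
st();to((403,186,372),(.5,0,-.866))
a,_=grab('side','s1');b,_=grab('top','t1')
o=np.hstack([cv2.resize(a[110:235,230:355],(400,400),interpolation=2),cv2.resize(b[170:270,225:325],(400,400),interpolation=2)])
cv2.imwrite('pics/c1.png',o[:,:,::-1])"
```

```text
t 2.35 tcp [405.5 127.5 372.8] z [ 0.501 -0.003 -0.865] y [ 0.005  1.    -0.   ] F [ 1.11 -1.25  0.84] w 85.2 g 0.0 j [ 0.64 -0.02 -0.9   0.89 -0.4  -2.99]
row [0.0143, 0.2924, -0.0039] [-0.0009, 0.0005, -0.0015] mm 58.55629764829907 deg 0.32509932152025595
```

View pics/c1.png

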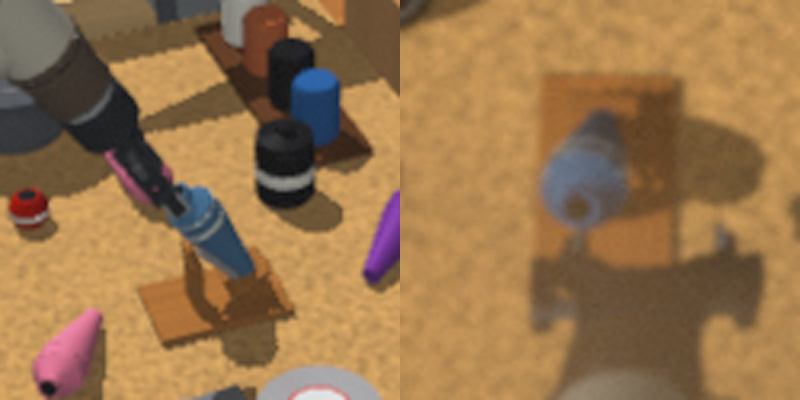

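The close view shows the vase undisturbed at crop (205,225). The open fingers are short of its mouth and about 60 mm to its right. Joint 6 is near its limit (-2.99), so I'll take the half-turned grasp.

Request:
carry_out --pt "0 0 0 0 0 -0.5 1" --pt "0 0 0 0 0 -0.5 1" --pt "0 0 0 0 0 -0.5 1" --pt "0 0 0 0 0 -0.5 1" --pt "0 0 0 0 0 -0.5 1" --pt "0 0 0 0 0 -0.5 1" --pt "0 0 0 0 0 -0.5 1" --pt "0 0 0 0 0 -0.5 1" --pt "0 0 0 0 0 -0.5 1"

```text
clock: 3.58
position: [406.5, 125.8, 373.4]
ee_rot: [-0.682, 0.684, -0.184, 0.182]
contact_force: [0.2, 0.0, 0.4]
gripper_width: 85.5
grasp_force: 0.0
```

Request:
carry_out --pt "0 0 0 0 0 -0.5 1" --pt "0 0 0 0 0 -0.5 1" --pt "0 0 0 0 0 -0.5 1" --pt "0 0 0 0 0 -0.5 1" --pt "0 0 0 0 0 -0.5 1" --pt "0 0 0 0 0 -0.5 1" --pt "0 0 0 0 0 -0.5 1" --pt "0 0 0 0 0 -0.5 1" --pt "0 0 0 0 0 -0.5 1"

```text
clock: 4.7
position: [406.5, 125.8, 373.4]
ee_rot: [0.966, -0.002, 0.259, 0.002]
contact_force: [0.5, -0.3, 0.6]
gripper_width: 85.6
grasp_force: 0.0
```

```bash
python3 -c "
from h import *
st();to((403,186,372),(.5,0,-.866),(0,-1,0));to((458,186,277),(.5,0,-.866),(0,-1,0))"
```

```text
t 4.7 tcp [406.5 125.8 373.4] z [ 0.501 -0.004 -0.865] y [-0.004 -1.     0.002] F [ 0.53 -0.27  0.58] w 85.6 g 0.0 j [ 0.63 -0.02 -0.9   0.88 -0.4   0.16]
row [-0.0193, -0.3009, -0.0037] [0.0012, -0.0003, -0.0007] mm 60.31178797583932 deg 0.2578263710926586
row [-0.0192, -0.303, 0.5452] [0.0012, -0.0003, -0.0007] mm 124.80371292240018 deg 0.2578263710926586
```

Request:
carry_out --pt "-0.02 -0.3 0 0 0 0 1" --pt "-0.02 -0.3 0 0 0 0 1" --pt "-0.02 -0.3 0 0 0 0 1" --pt "-0.02 -0.3 0 0 0 0 1"

```text
clock: 5.2
position: [402.6, 186.1, 371.1]
ee_rot: [0.966, -0.003, 0.259, 0.001]
contact_force: [0.1, 0.3, 0.8]
gripper_width: 85.5
grasp_force: 0.0
```

```bash
python3 -c "
from h import *
st();to((458,186,277),(.5,0,-.866),(0,-1,0))
a,_=grab('side','s2');b,_=grab('top','t2')
o=np.hstack([cv2.resize(a[130:230,240:340],(400,400),interpolation=2),cv2.resize(b[185:260,240:315],(400,400),interpolation=2)])
cv2.imwrite('pics/c2.png',o[:,:,::-1])"
```

```text
t 5.2 tcp [402.6 186.1 371.1] z [ 0.501 -0.003 -0.866] y [-0.005 -1.     0.   ] F [0.09 0.26 0.83] w 85.5 g 0.0 j [ 0.76  0.02 -0.87  0.91 -0.45  0.02]
row [0.0042, -0.0012, 0.5461] [0.001, -0.0002, -0.0014] mm 109.22977082479794 deg 0.31533464323213756
```

View pics/c2.png

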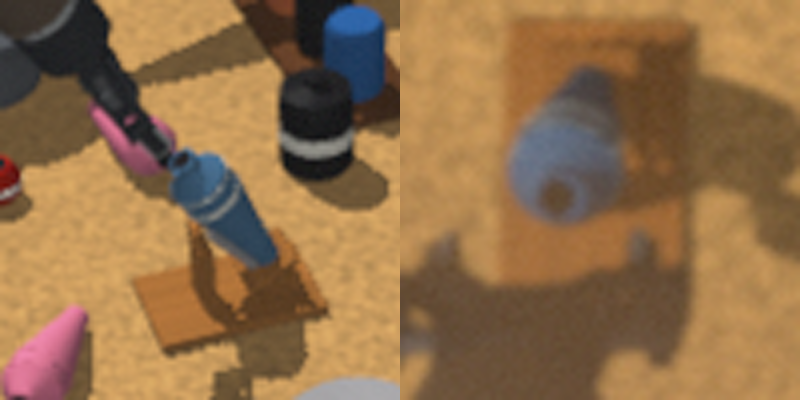

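The fingers straddle the vase's line. In the top crop the tip midpoint is at (542,240) and the mouth at (557,195), so the vase is about 3 mm to the robot's right. I'll correct that and move in along the axis.

Request:
carry_out --pt "0.004 0.012 0.15 0 0 0 1" --pt "0.004 0.012 0.3 0 0 0 1" --pt "0.004 0.012 0.4 0 0 0 1" --pt "0.004 0.012 0.5 0 0 0 1" --pt "0.004 0.012 0.55 0 0 0 1" --pt "0.004 0.012 0.55 0 0 0 1" --pt "0.004 0.012 0.55 0 0 0 1"

```text
clock: 6.18
position: [458.0, 187.7, 279.0]
ee_rot: [0.966, -0.001, 0.259, 0.003]
contact_force: [-0.4, -0.2, 1.1]
gripper_width: 85.1
grasp_force: 0.0
```

```bash
python3 -c "
from h import *
st()
a,_=grab('side','s3');b,_=grab('top','t3')
o=np.hstack([cv2.resize(a[130:230,240:340],(400,400),interpolation=2),cv2.resize(b[185:260,240:315],(400,400),interpolation=2)])
cv2.imwrite('pics/c3.png',o[:,:,::-1])"
```

```text
t 6.17 tcp [458.  187.7 279. ] z [ 0.5   -0.006 -0.866] y [-0.003 -1.     0.005] F [-0.41 -0.22  1.06] w 85.1 g 0.0 j [ 0.27  0.23 -0.91  2.05 -0.16 -0.73]
```

View pics/c3.png

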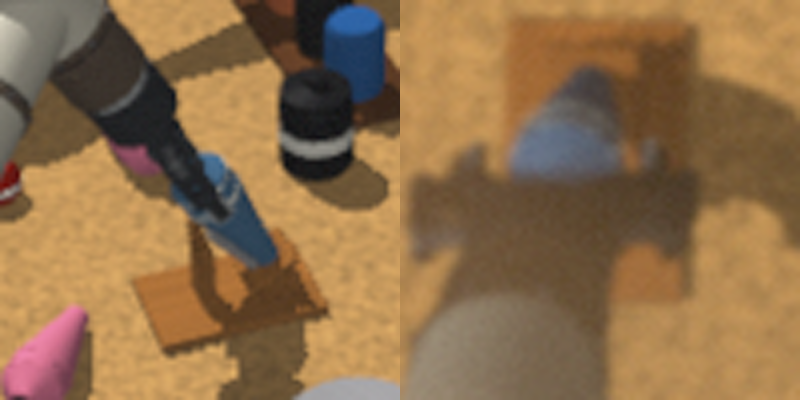

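The fingers straddle the striped band (side crop (215,205)) and are centred in the top crop (470 and 650 around 562). The wrist is at a joint limit, but the pose is good enough to close here.

Request:
carry_out --pt "0 0 0 0 0 0 0.6" --pt "0 0 0 0 0 0 0.5" --pt "0 0 0 0 0 0 0.4" --pt "0 0 0 0 0 0 0.3" --pt "0 0 0 0 0 0 0.2" --pt "0 0 0 0 0 0 0" --pt "0 0 0 0 0 0 -1" --pt "0 0 0 0 0 0 -1" --pt "0 0 0 0 0 0 -1" --pt "0 0 0 0 0 0 -1"

```text
clock: 7.52
position: [458.0, 187.3, 279.5]
ee_rot: [0.966, -0.002, 0.259, 0.003]
contact_force: [-6.8, -2.3, 8.3]
gripper_width: 58.6
grasp_force: 62.0
```

```bash
python3 -c "
from h import *
st()"
```

```text
t 7.53 tcp [458.  187.3 279.5] z [ 0.501 -0.007 -0.866] y [-0.006 -1.     0.005] F [-6.77 -2.34  8.29] w 58.6 g 62.0 j [ 0.27  0.23 -0.91  2.05 -0.16 -0.73]
```

Request:
carry_out --pt "0 0 -0.02 0 0 0 -1" --pt "0 0 -0.05 0 0 0 -1" --pt "0 0 -0.1 0 0 0 -1" --pt "0 0 -0.15 0 0 0 -1" --pt "0 0 -0.2 0 0 0 -1" --pt "0 0 -0.25 0 0 0 -1" --pt "0 0 -0.3 0 0 0 -1" --pt "0 0 -0.35 0 0 0 -1" --pt "0 0 -0.4 0 0 0 -1" --pt "0 0 -0.45 0 0 0 -1" --pt "0 0 -0.45 0 0 0 -1" --pt "0 0 -0.45 0 0 0 -1"

```text
clock: 9.02
position: [413.2, 187.9, 355.6]
ee_rot: [0.966, -0.002, 0.257, 0.003]
contact_force: [0.9, 0.1, -4.9]
gripper_width: 58.5
grasp_force: 65.5
```

```bash
python3 -c "
from h import *
st()
a,_=grab('side','s4');b,_=grab('top','t4')
o=np.hstack([cv2.resize(a[110:230,240:360],(400,400),interpolation=2),cv2.resize(b[185:260,240:315],(400,400),interpolation=2)])
cv2.imwrite('pics/c4.png',o[:,:,::-1])"
```

```text
t 9.03 tcp [413.2 187.9 355.6] z [ 0.498 -0.008 -0.867] y [-0.005 -1.     0.006] F [ 0.87  0.09 -4.85] w 58.5 g 65.5 j [ 0.71  0.06 -0.88  1.   -0.4  -0.04]
```

View pics/c4.png

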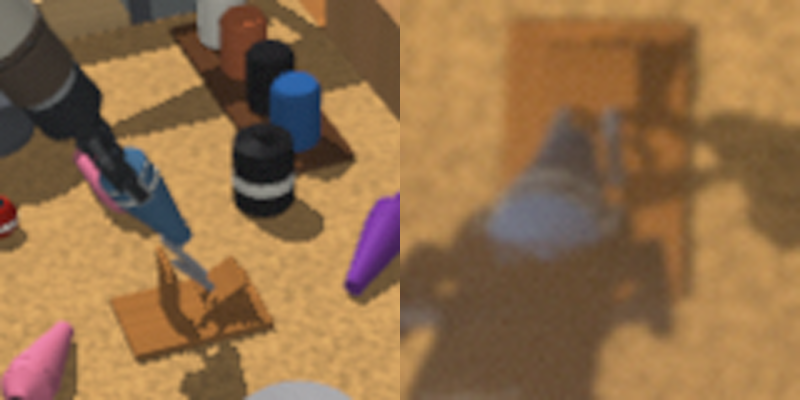

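The vase is out and held: its foot is at side crop (180,240), clear of the bars, and it weighs about 4.9 N. Next I'll lift it and turn it upright.

```bash
python3 -c "
from h import *
to((420,150,490),(0,0,-1),(0,-1,0))"
```

```text
row [0.3632, 0.1926, -0.5641] [0.0023, -0.1658, -0.0014] mm 139.59988020818088 deg 29.856836389464867
```

Request:
carry_out --pt "0.06 0.03 -0.1 0 0 0 -1" --pt "0.12 0.06 -0.2 0 -0.02 0 -1" --pt "0.18 0.1 -0.28 0 -0.045 0 -1" --pt "0.24 0.13 -0.36 0 -0.07 0 -1" --pt "0.3 0.16 -0.46 0 -0.095 0 -1" --pt "0.36 0.19 -0.56 0.001 -0.12 0 -1" --pt "0.36 0.19 -0.56 0.002 -0.145 0 -1" --pt "0.36 0.19 -0.56 0.002 -0.166 -0.001 -1" --pt "0.36 0.19 -0.56 0.002 -0.166 -0.001 -1" --pt "0.36 0.19 -0.56 0.002 -0.166 -0.001 -1"

```text
clock: 10.38
position: [419.8, 150.5, 489.5]
ee_rot: [1.0, -0.001, 0.001, -0.0]
contact_force: [-0.7, -0.2, -4.1]
gripper_width: 58.4
grasp_force: 66.0
```

```bash
python3 -c "
from h import *
st();to((500,-10,480),(0,0,-1),(0,-1,0));to((551,-147,450),(0,0,-1),(0,-1,0))"
```

```text
t 10.38 tcp [419.8 150.5 489.5] z [ 0.002  0.    -1.   ] y [-0.001 -1.    -0.   ] F [-0.68 -0.2  -4.06] w 58.4 g 66.0 j [ 0.71  0.02 -0.25  0.   -1.3   0.86]
row [0.4021, 0.802, 0.0478] [-0.0, -0.0005, -0.0005] mm 179.67927189112584 deg 0.12096252515986083
row [0.6579, 1.4866, 0.1982] [-0.0, -0.0005, -0.0005] mm 327.5392050834697 deg 0.12096252515986083
```

Request:
carry_out --pt "0.06 0.13 0 0 0 0 -1" --pt "0.14 0.32 0 0 0 0 -1" --pt "0.22 0.5 0 0 0 0 -1" --pt "0.3 0.7 0 0 0 0 -1" --pt "0.37 0.85 0 0 0 0 -1" --pt "0.4 0.92 0.05 0 0 0 -1"

```text
clock: 11.12
position: [500.0, -34.7, 479.9]
ee_rot: [1.0, -0.001, 0.002, -0.0]
contact_force: [-0.1, 0.6, -4.3]
gripper_width: 58.4
grasp_force: 66.3
```

```bash
python3 -c "
from h import *
st();to((551,-147,425),(0,0,-1),(0,-1,0))"
```

```text
t 11.12 tcp [500.  -34.7 479.9] z [ 0.003  0.    -1.   ] y [-0.003 -1.    -0.   ] F [-0.1   0.61 -4.34] w 58.4 g 66.3 j [ 0.26  0.12 -0.16  0.   -1.29  1.31]
row [0.2555, 0.5609, 0.2752] [-0.0001, -0.001, -0.0008] mm 134.99134555296254 deg 0.23119651660190788
```

Request:
carry_out --pt "0.06 0.13 0 0 0 0 -1" --pt "0.13 0.28 0 0 0 0 -1" --pt "0.2 0.43 0.05 0 0 0 -1" --pt "0.25 0.53 0.13 0 0 0 -1" --pt "0.255 0.56 0.2 0 -0.001 0 -1" --pt "0.255 0.56 0.25 0 -0.001 -0.001 -1" --pt "0.255 0.56 0.27 0 -0.001 -0.001 -1" --pt "0.255 0.56 0.27 0 -0.001 -0.001 -1"

```text
clock: 12.12
position: [550.4, -144.7, 426.1]
ee_rot: [1.0, 0.002, -0.001, -0.0]
contact_force: [-0.2, -0.5, -4.2]
gripper_width: 58.5
grasp_force: 66.3
```

```bash
python3 -c "
from h import *
st()
a,_=grab('side','s5');b,_=grab('top','t5')
o=np.hstack([cv2.resize(a[175:275,280:380],(560,560),interpolation=2),np.pad(cv2.resize(b[180:240,355:415],(240,240),interpolation=2),((0,320),(0,0),(0,0)))])
cv2.imwrite('pics/c5.png',o[:,:,::-1])"
```

```text
t 12.12 tcp [ 550.4 -144.7  426.1] z [-0.002  0.    -1.   ] y [ 0.003 -1.    -0.   ] F [-0.21 -0.46 -4.16] w 58.5 g 66.3 j [ 0.03  0.28 -0.1  -0.   -1.2   1.55]
```

View pics/c5.png

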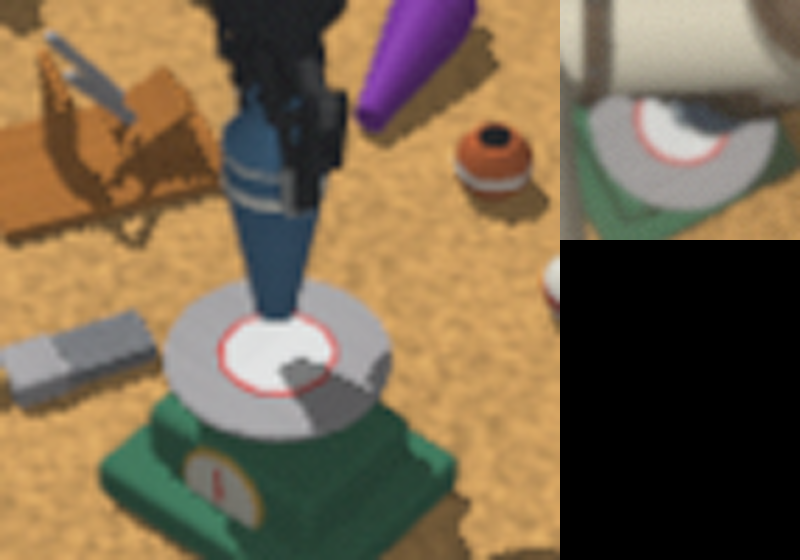

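The vase hangs over the pan, foot at crop (276,316) and ring centre at (278,353). I'll measure its axis tilt, its foot position and the foot's height.

```bash
cat > tilt.py <<'E'
import sys
from h import *
def proj(n,P):
    c=arm.calibration(n);K=np.array(c['mtx'],float);T=np.array(c['cam_to_world'],float)
    q=(np.asarray(P,float)-T[:3,3])@T[:3,:3]; x=q[:,0]/-q[:,2];y=-q[:,1]/-q[:,2];f=1+c['k1']*(x*x+y*y)
    return np.c_[K[0,0]*x*f+K[0,2],K[1,1]*y*f+K[1,2]]
D=np.load(sys.argv[1]+'.npz'); Z=8
im=cv2.resize(D['im'][175:275,280:380],None,fx=Z,fy=Z,interpolation=cv2.INTER_CUBIC)
hsv=cv2.cvtColor(im,cv2.COLOR_RGB2HSV); m=((hsv[...,0]>95)&(hsv[...,0]<125)&(hsv[...,1]>90)).astype(np.uint8)
n,l,s,c=cv2.connectedComponentsWithStats(m); k=1+np.argmax(s[1:,4]); m=l==k
rows=np.nonzero(m.any(1))[0]; bot=rows.max(); 
L=[];
for r in range(bot-100,bot-20,4):
    x=np.nonzero(m[r])[0]; L.append((x.min(),x.max(),r))
L=np.array(L,float); f=lambda a:(a+.5)/Z-.5
mid=np.c_[f((L[:,0]+L[:,1])/2)+280,f(L[:,2])+175]
s=np.polyfit(mid[:,1],mid[:,0],1); print('slope',s[0],'widths',(L[[0,-1],1]-L[[0,-1],0])/Z,'bottom',f(bot)+175)
t=arm.read_state()['position']
zz=float(sys.argv[2]); v=proj('side',[[t[0],t[1],zz],[t[0],t[1],zz+60]]);print('vertical through tcp',v.round(1),'slope',(v[1,0]-v[0,0])/(v[1,1]-v[0,1]),'vase x at foot row',np.polyval(s,v[0,1]), 'tilt deg',np.degrees(np.arctan(s[0])-np.arctan((v[1,0]-v[0,0])/(v[1,1]-v[0,1]))))
# front of foot bottom lies 13mm towards camera: solve height
o=arm.calibration('side')['cam_to_world'];cam=np.array(o)[:2,3]; d=cam-t[:2]; d/=np.linalg.norm(d)
for z in np.arange(zz-15,zz+16,5): print(z,proj('side',[[*(t[:2]+13*d),z]]).round(1))
E
python3 tilt.py s5 159
```

```text
slope -0.0043233082706741685 widths [10.375  6.375] bottom 231.1875
vertical through tcp [[329.4 229.2]
 [329.4 215.6]] slope 0.0013894131342264747 vase x at foot row 328.8250541664949 tilt deg -0.32731323152691966
144.0 [[329.4 235.3]]
149.0 [[329.4 234.2]]
154.0 [[329.4 233.1]]
159.0 [[329.4 232. ]]
164.0 [[329.4 230.9]]
169.0 [[329.4 229.7]]
174.0 [[329.4 228.6]]
```

Tilt is about 0.3°, the foot is near the ring centre at z≈162, and contact is expected at TCP z≈385. I'll lower to just above that and average the hanging force.

Request:
carry_out --pt "0 0.01 0.05 0 0 0 -1" --pt "0 0.01 0.1 0 0 0 -1" --pt "0 0.01 0.13 0 0 0 -1" --pt "0 0.01 0.15 0 0 0 -1" --pt "0 0.01 0.16 0 0 0 -1" --pt "0 0.01 0.16 0 0 0 -1" --pt "0 0.01 0.16 0 0 0 -1"

```text
clock: 13.1
position: [550.5, -147.3, 394.1]
ee_rot: [1.0, 0.001, -0.001, -0.0]
contact_force: [-0.0, -0.1, -4.8]
gripper_width: 57.9
grasp_force: 66.3
```

```bash
cat >> h.py <<'E'
def avg(n=12):
    F=[]
    for _ in range(n): arm.get_image('top'); F.append(arm.read_state()['contact_force'])
    F=np.array(F); print('avgF',F.mean(0).round(2),'sd',F.std(0).round(2))
E
python3 -c "
from h import *
avg();st()"
```

```text
avgF [-0.05  0.15 -4.32] sd [0.55 0.51 0.44]
t 13.7 tcp [ 550.5 -147.4  393.8] z [-0.002  0.001 -1.   ] y [ 0.002 -1.    -0.001] F [ 0.14  0.81 -4.93] w 58.3 g 66.3 j [ 0.02  0.3  -0.15 -0.   -1.13  1.55]
```

Request:
carry_out --pt "0 0 0.006 0 0 0 -1" --pt "0 0 0.012 0 0 0 -1" --pt "0 0 0.018 0 0 0 -1" --pt "0 0 0.024 0 0 0 -1" --pt "0 0 0.03 0 0 0 -1" --pt "0 0 0.036 0 0 0 -1" --pt "0 0 0.042 0 0 0 -1" --pt "0 0 0.048 0 0 0 -1" --pt "0 0 0.054 0 0 0 -1" --pt "0 0 0.06 0 0 0 -1" --pt "0 0 0.066 0 0 0 -1" --pt "0 0 0.072 0 0 0 -1"

```text
clock: 15.2
position: [550.5, -147.3, 379.5]
ee_rot: [1.0, 0.001, -0.001, -0.0]
contact_force: [1.2, 0.5, -2.0]
gripper_width: 58.7
grasp_force: 66.4
```

```bash
python3 -c "
from h import *
avg();st()"
```

```text
avgF [-0.33  0.46 -2.17] sd [0.53 0.41 0.54]
t 15.8 tcp [ 550.5 -147.4  379.4] z [-0.002  0.001 -1.   ] y [ 0.002 -1.    -0.001] F [-0.26  0.81 -1.78] w 58.5 g 66.4 j [ 0.02  0.31 -0.17 -0.   -1.09  1.55]
```

Request:
carry_out --pt "0 0 0.005 0 0 0 -1" --pt "0 0 0.01 0 0 0 -1" --pt "0 0 0.015 0 0 0 -1" --pt "0 0 0.02 0 0 0 -1" --pt "0 0 0.025 0 0 0 -1" --pt "0 0 0.03 0 0 0 -1" --pt "0 0 0.035 0 0 0 -1" --pt "0 0 0.04 0 0 0 -1" --pt "0 0 0.045 0 0 0 -1" --pt "0 0 0.05 0 0 0 -1" --pt "0 0 0.055 0 0 0 -1" --pt "0 0 0.055 0 0 0 -1"

```text
clock: 17.3
position: [550.5, -147.3, 368.4]
ee_rot: [1.0, 0.001, -0.001, -0.0]
contact_force: [-0.2, -0.1, 0.1]
gripper_width: 58.2
grasp_force: 66.6
```

```bash
python3 -c "
from h import *
avg(24);st();grab('side','s6')"; python3 tilt.py s6 104
```

```text
avgF [-0.33 -0.06 -0.41] sd [0.54 0.33 0.44]
t 18.5 tcp [ 550.4 -147.4  368.4] z [-0.002  0.001 -1.   ] y [ 0.002 -1.    -0.001] F [ 0.11 -0.15  0.34] w 58.5 g 66.6 j [ 0.02  0.32 -0.18 -0.   -1.07  1.55]
slope 0.0005639097744294841 widths [10.625  6.125] bottom 244.4375
vertical through tcp [[329.7 241.6]
 [329.7 228.6]] slope 0.0009113026249165285 vase x at foot row 329.12778643505055 tilt deg -0.019904133136654588
89.0 [[329.7 247.6]]
94.0 [[329.7 246.5]]
99.0 [[329.7 245.5]]
104.0 [[329.7 244.4]]
109.0 [[329.7 243.4]]
114.0 [[329.7 242.3]]
119.0 [[329.7 241.2]]
```

Only about 0.4 N is left on the hand. I'll go down 2 mm more and measure again.

Request:
carry_out --pt "0 0 0.003 0 0 0 -1" --pt "0 0 0.006 0 0 0 -1" --pt "0 0 0.01 0 0 0 -1" --pt "0 0 0.01 0 0 0 -1" --pt "0 0 0.01 0 0 0 -1"

```text
clock: 19.18
position: [550.4, -147.3, 366.4]
ee_rot: [1.0, 0.001, -0.001, -0.0]
contact_force: [-0.7, -0.3, 0.5]
gripper_width: 58.3
grasp_force: 66.6
```

```bash
python3 -c "
from h import *
avg(30);st()"
```

```text
avgF [-0.14 -0.19  0.08] sd [0.56 0.5  0.52]
t 20.68 tcp [ 550.4 -147.3  366.4] z [-0.002  0.001 -1.   ] y [ 0.002 -1.    -0.001] F [ 0.78  0.21 -0.05] w 58.5 g 66.6 j [ 0.02  0.32 -0.19 -0.   -1.06  1.55]
```

Request:
carry_out --pt "0 0 0 0 0 0 0" --pt "0 0 0 0 0 0 0.2" --pt "0 0 0 0 0 0 0.28" --pt "0 0 0 0 0 0 0.32" --pt "0 0 0 0 0 0 0.34" --pt "0 0 0 0 0 0 0.36"

```text
clock: 21.42
position: [550.4, -147.3, 366.4]
ee_rot: [1.0, 0.001, -0.001, -0.0]
contact_force: [-0.6, -0.5, -1.7]
gripper_width: 58.3
grasp_force: 66.6
```

```bash
python3 -c "
from h import *
avg(16);st()"
```

```text
avgF [-0.12 -0.25 -0.07] sd [0.41 0.53 0.47]
t 22.23 tcp [ 550.4 -147.3  366.4] z [-0.002  0.001 -1.   ] y [ 0.002 -1.    -0.001] F [-0.89 -0.14 -0.33] w 58.6 g 66.6 j [ 0.02  0.32 -0.19 -0.   -1.06  1.55]
```

Request:
carry_out --pt "0 0 0 0 0 0 0.37" --pt "0 0 0 0 0 0 0.38" --pt "0 0 0 0 0 0 0.39" --pt "0 0 0 0 0 0 0.4" --pt "0 0 0 0 0 0 0.41" --pt "0 0 0 0 0 0 0.42" --pt "0 0 0 0 0 0 0.43" --pt "0 0 0 0 0 0 0.44" --pt "0 0 0 0 0 0 0.45" --pt "0 0 0 0 0 0 0.46" --pt "0 0 0 0 0 0 0.47" --pt "0 0 0 0 0 0 0.48"

```text
clock: 23.72
position: [550.4, -147.3, 366.4]
ee_rot: [1.0, 0.001, -0.001, -0.0]
contact_force: [0.8, -0.2, 0.1]
gripper_width: 63.2
grasp_force: 0.0
```

```bash
python3 -c "
from h import *
avg(10);st();grab('side','s7')"; python3 tilt.py s7 97
```

```text
avgF [-0.07  0.06  0.02] sd [0.55 0.56 0.41]
t 24.23 tcp [ 550.4 -147.3  366.4] z [-0.002  0.001 -1.   ] y [ 0.002 -1.    -0.001] F [0.36 1.29 0.12] w 62.9 g 0.0 j [ 0.02  0.32 -0.19 -0.   -1.06  1.55]
slope 0.0005639097744359867 widths [10.875  6.125] bottom 244.9375
vertical through tcp [[329.7 243.1]
 [329.7 230.1]] slope 0.0009254094292474302 vase x at foot row 329.15958874162453 tilt deg -0.020712392805177896
82.0 [[329.7 249. ]]
87.0 [[329.7 248. ]]
92.0 [[329.7 247. ]]
97.0 [[329.7 245.9]]
102.0 [[329.7 244.8]]
107.0 [[329.7 243.8]]
112.0 [[329.7 242.7]]
```

Released cleanly, with the vase upright and steady. I'll open slowly and back straight up.

Request:
carry_out --pt "0 0 0 0 0 0 0.52" --pt "0 0 0 0 0 0 0.58" --pt "0 0 0 0 0 0 0.64" --pt "0 0 0 0 0 0 0.7" --pt "0 0 0 0 0 0 0.76" --pt "0 0 0 0 0 0 0.82" --pt "0 0 0 0 0 0 0.88" --pt "0 0 0 0 0 0 0.94" --pt "0 0 0 0 0 0 1" --pt "0 0 0 0 0 0 1" --pt "0 0 0 0 0 0 1"

```text
clock: 25.65
position: [550.4, -147.3, 366.4]
ee_rot: [1.0, 0.001, -0.001, -0.0]
contact_force: [-0.4, -0.2, -0.0]
gripper_width: 85.2
grasp_force: 0.0
```

Request:
carry_out --pt "0 0 -0.03 0 0 0 1" --pt "0 0 -0.08 0 0 0 1" --pt "0 0 -0.14 0 0 0 1" --pt "0 0 -0.22 0 0 0 1" --pt "0 0 -0.3 0 0 0 1" --pt "0 0 -0.4 0 0 0 1" --pt "0 0 -0.5 0 0 0 1" --pt "0 0 -0.6 0 0 0 1" --pt "0 0 -0.65 0 0 0 1" --pt "0 0 -0.65 0 0 0 1" --pt "0 0 -0.65 0 0 0 1"

```text
clock: 27.02
position: [550.5, -147.4, 495.5]
ee_rot: [1.0, 0.001, -0.002, -0.001]
contact_force: [-0.9, 0.1, 0.4]
gripper_width: 85.5
grasp_force: 0.0
```

```bash
python3 -c "
from h import *
st();a,_=grab('side','s8');b,_=grab('side','s9')
print(abs(a[175:275,280:380].astype(int)-b[175:275,280:380]).mean())
cv2.imwrite('pics/c8.png',cv2.resize(a[100:275,220:420],(640,560),interpolation=2)[:,:,::-1])"; python3 tilt.py s9 97|head -2
```

```text
t 27.02 tcp [ 550.5 -147.4  495.5] z [-0.004  0.001 -1.   ] y [ 0.002 -1.    -0.001] F [-0.88  0.12  0.43] w 85.5 g 0.0 j [ 0.02  0.24  0.03 -0.   -1.36  1.55]
0.9334666666666667
slope -0.01184210526315404 widths [ 7.5 15.5] bottom 220.5625
vertical through tcp [[329.8 243.1]
```

View pics/c8.png

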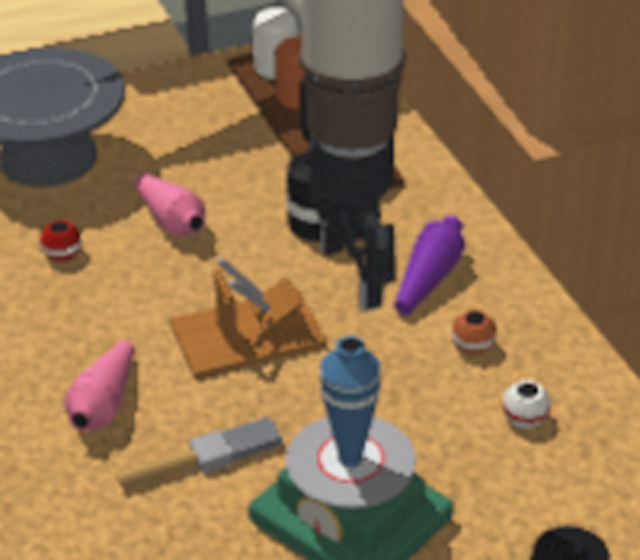

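The vase stands upright and free inside the red ring, foot at crop (352,462), and the gripper is clear above it.

```bash
python3 -c "
from h import *
print(arm.job_done())"
```

```text
the job is handed in; nothing more can be done
None
```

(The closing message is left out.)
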